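# Close the wheel hub with its sprung dust cap

## Robot

A 6-joint arm with a two-finger parallel gripper is mounted at the origin on the work surface. World frame = base frame: x ahead of the robot, y to its left, z up, the work surface at z = 0. Lengths are in m, angles in rad, forces in N, time in s.
With the tool pointing down it reaches from about 0.35 to 0.775 m from the base axis. Payload 5.5 kg.
Tool frame: the origin (TCP) lies at the very end of the fingers, on their centre line; the grasp point (between the pads) lies env.hold_point_z behind it (env.hold_point_z is the distance from the TCP to the grasp point, in m); z points along the fingers, y is the line along which they close (so a half turn about z gives the same grasp; the last joint's range is limited). The gripper opens to 85 mm and grips with 20 to 120 N. Pads are 22 mm wide; open, the fingers measure 114 mm over their backs; the gripper's body (76 mm by 85 mm) begins 54 mm behind the grasp point. The pads swing forward as they close: fully open they stand 13 mm farther back than shut.
Start: joints at [0.964, 0.313, 0.046, 1.304, 0, 1.431], TCP at [0.259, 0.514, 0.231] pointing down, gripper open.
Joint ranges: [-2.76, 2.76], [-0.86, 1.69], [-1.03, 1.26], [-2.2, 2.34], [-1.47, 1.5], [-3.14, 3.14]. Speed limits (rad/s): [2.57, 2.57, 3.14, 3.14, 3.14, 3.14].

## Interface

Orientations are given as a unit quaternion [w, x, y, z].
In Python, from workcell import env gives the robot as it stands.
- The arm moves only by the tool carry_out, never from a script. Its argument "steps" is a list of rows, each a list of 3 entries, a list of its own where there are three numbers: the turn, a rotation vector about the tool's x, y, z in degrees, then the shift along the tool's x, y, z in cm, then the closure in counts, from 0 (fully open) to 255 (shut). A call has exactly 8 rows; each row is the pose to reach, as a shift and turn from the pose commanded when the call began, along the tool's axes at that moment; what a row does not reach only later rows make up. A row lasts 1/8 s, in which the tool goes at most 62.5 mm and 10.7 degrees, less where a joint would pass 70% of its speed; a pose out of reach is approached as far as the arm can. A call with a gripper value outside its range is refused whole. The fingers move at their own pace and stop on an object; "force" is the grip in N (left out, the last holds). Time passes only in rows, so rows that repeat a pose let the fingers close, or fill a call up. It gives the time, the measured TCP pose, the force, the opening and the grip force at its end, in the units of the state.
- env.get_state(): the state, without advancing time (a new reading comes with each control period).
- env.read_camera(name): name is "side" or "top"; returns (picture, depth): 420x560x3 uint8, red, green, blue; 420x560 float32, m along the optical axis (not along the pixel's ray), 0 where there is no reading.
- env.get_calibration(name): a dict with "fx", "fy", "cx", "cy" (pixels), "origin" and "orientation" of the camera in the world. Camera axes: x right, y up, looking along -z (the intrinsics and any distortion apply to the point x, -y, -z); pixel columns grow to the right and rows downward; lengths in m; the calibration is good to about 2 mm. A picture is of the moment at which its call begins. get_calibration takes no time and is no camera call.
- env.hand_in(): hands the job in; it is judged then, once.
The state is a dict: "clock": time; "joint_pos": joint angles; "qvel": joint speeds; "tau": joint torques, N m; "tcp_pos": TCP position; "orientation": TCP orientation; "wrist_force": force on the tool from outside, world axes, zero at the start; "ft_torque": the same for the moment, N m; "finger_gap": finger opening in m; "grip_force": force on a finger pad.
Only numpy, scipy, OpenCV 4.12 (cv2) and the standard library are available. Lean on these libraries where they do the work, as an engineer would, in place of code of your own. Each camera call takes 0.05 s, during which the arm holds its last target. There are 200 camera calls.

## Task

The axle nut of this wheelchair drive wheel is tight: take the socket off the nut and stand it upright in the free part of the steel tool tray. Then take the dust cap with the two upright ears, squeeze its ears together, set it flush and square in the mouth of the tilted hub, and let go so that both side catches spring out behind the hub's rim. Leave the plain cap, the ratchet and the headrest where they lie.

Things in the scene. Friction and masses are not known exactly. Their poses are not given: they have to be found in the camera images.
- hub: Hub of a fixed 250 mm wheelchair wheel on a blue bench stand, axle tilted 30 degrees from vertical towards the robot's side. Origin: centre of the aluminium rim face, 195 mm above the bench; z runs out along the axle (up, towards the robot), y is level. Mouth 85 mm wide; the rim is a lip 5 mm thick along the axle, outer diameter 112 mm. The tyre's side lies 9 mm below the rim face, out to radius 125 mm.
- hub_well (a point): Middle of the floor of the hub's well, on the axle, 32 mm below the rim face; axes of the hub. Behind the 5 mm lip the well is 100 mm wide. The fixed hexagonal axle nut (30 mm across flats) stands 16 mm high on this floor.
- socket: Loose deep impact socket, dark steel, 48 mm diameter (grips as a 47 mm cylinder over its whole length), 74 mm long, about 0.5 kg. At the start it stands over the axle nut on the well's floor, along the axle, with 42 mm of it out of the rim. Origin: centre of its nut end; z points to its free end. Recess 22 mm deep, about 2 mm clear of the nut all round: draw it off along the axle.
- socket_mid (a point): Middle of the socket, 37 mm from both of its ends, on its axis; same axes as the socket.
- cap: Loose black dust cap for the hub, 0.14 kg, at the start flat on the bench, ears up. Origin: centre of its underside; z points out of its face. Spigot 80 mm diameter, z 0 to 12 mm; flange 96 mm diameter, z 12 to 17 mm. Seated, the flange's underside rests on the rim face: cap origin on the axle 12 mm below the rim face, cap z along hub z. It fits at any turn about the axle.
- cap_ears (a point): Point on the cap's axis between its two grey ears, 38 mm above its underside; axes of the cap. The ears stand upright on the face on the +y and -y sides, each 30 mm wide along x, 6 mm thick, z 18 to 50 mm of the cap. Over their outer faces they measure 52 mm along y at rest and 38 mm fully squeezed. Pinch them along y.
- cap_catches (a point): Point on the cap's axis level with its two catches, 3 mm above its underside. Each ear carries a square-edged catch, 16 mm wide, z 1 to 5.5 mm of the cap, on its own side (+y, -y). At rest they measure 93 mm over both (too wide for the 85 mm mouth, and will not snap past it), fully squeezed 79 mm. In the seated cap, released, they lie behind the lip with 1.5 mm to spare.
- tab_a (a joint): Ear and catch on the cap's +y side: 0 m fully out (at rest), 0.007 m fully squeezed in. Spring: 2 N to start, 9 N at full travel.
- tab_b (a joint): Ear and catch on the cap's -y side, the same values and spring.
- tray: Fixed shallow steel tool tray, 160 mm (x) by 240 mm (y), rim 25 mm high, walls and floor 3 mm thick. Origin: centre of its underside. A ratchet lies in its far half (tray x about 45 mm); the near half (tray x from -75 to 15 mm) is free for the socket.
- ratchet: Loose steel ratchet with black grip lying in the tray along its y axis, 165 mm long (y -92 to 73 mm), 36 mm wide, 26 mm high; origin on its underside, its round head at +y. Bystander.
- plain_cap: Loose plain black push-in cap of another wheel, 96 mm diameter, 26 mm high, domed, without ears. Origin: centre of its underside. Bystander.
- headrest: Loose black moulded headrest pad, a curved band about 260 mm wide, 105 mm high, 40 mm thick, standing on its edge; origin at bench level, in the middle of the band's hollow inner face. Bystander.
Not all that is in view belongs to the job. Of the things like the socket, leave any that is orange; of the rest the smaller one is meant.

How it is judged:
By the outcome, as a careful person would: the job done as asked, in the order asked, and still so for the second after the job is handed in, with the robot touching nothing.
It also fails if it takes over 59 s, if anything falls off the work surface, if the arm or the gripper's body presses on something with over 40 N, if the wrist force passes 120 N, or if a joint passes its speed limit or range.

## Working session

There is one attempt and no reset: what is moved stays moved. The work goes in short steps, Python scripts to look and compute and a tool call to move; the robot and the scene stay as the last step left them, time stands still between calls to the robot, and variables do not carry over. Pictures are saved under pics/ and viewed, at most 10 in all, crops included, and the job is handed in when it is done.

Besides the shell and the picture viewer there is one more tool, called as a command line: name --argument value ..., lists and objects as JSON in quotes. carry_out: Moves the arm, as the interface text tells. Its arguments: {"type":"object","properties":{"steps":{"type":"array","items":{"type":"array"}},"force":{"type":"number"}},"required":["steps"]}

```bash
ls; mkdir -p pics; python3 - <<'E'
from workcell import env
import cv2,numpy as np
print(env.hold_point_z, env.get_state())
for n in ("top","side"):
    p,d=env.read_camera(n); print(n,env.get_calibration(n))
    cv2.imwrite(f"pics/{n}0.png",p[...,::-1]); np.savez(f"{n}0.npz",p=p,d=d)
E
```

```text
pics
0.0187 {'clock': 0.0, 'joint_pos': array([ 9.64421504e-01,  3.14016579e-01,  4.49406307e-02,  1.30360755e+00,
       -5.86093407e-06,  1.43119579e+00]), 'qvel': array([-0.0003986 ,  0.00052471, -0.00129353, -0.00213825, -0.0017246 ,
        0.00086142]), 'tau': array([-1.01172693e-03, -4.80628252e+01,  2.98533618e+01,  1.93017366e-02,
       -2.93199846e-04, -9.49355922e-06]), 'tcp_pos': array([0.25845806, 0.51304118, 0.230384  ]), 'orientation': array([-3.41113743e-04,  2.31274050e-01,  9.72888186e-01, -8.79777134e-04]), 'wrist_force': array([ 0.19235054,  0.03473272, -0.35828887]), 'ft_torque': array([-0.00477109, -0.04391792,  0.03176251]), 'grip_force': 0.0, 'finger_gap': 0.08509177904294646}
top {'fx': 389.9465220247674, 'fy': 389.9465220247674, 'cx': 279.13634063065234, 'cy': 204.38671070603235, 'origin': array([ 0.36646221, -0.01239404,  1.22398791]), 'orientation': array([-0.6987173 , -0.0318266 ,  0.05187865,  0.71280418])}
side {'fx': 462.7330705299716, 'fy': 462.7330705299716, 'cx': 283.60336745106054, 'cy': 207.1680857970526, 'origin': array([-0.09105538, -0.95481794,  0.93772113]), 'orientation': array([ 0.85473741,  0.43827255, -0.11686349, -0.252357  ])}
```

View pics/top0.png

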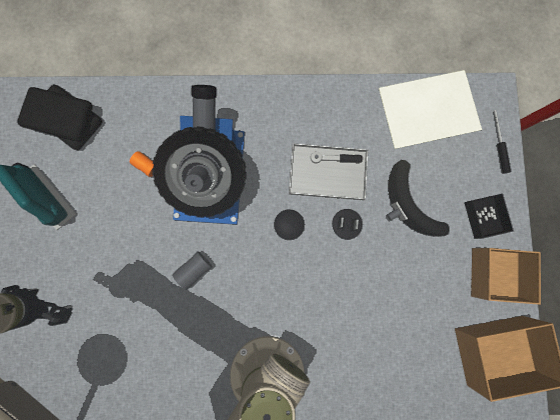

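View pics/side0.png

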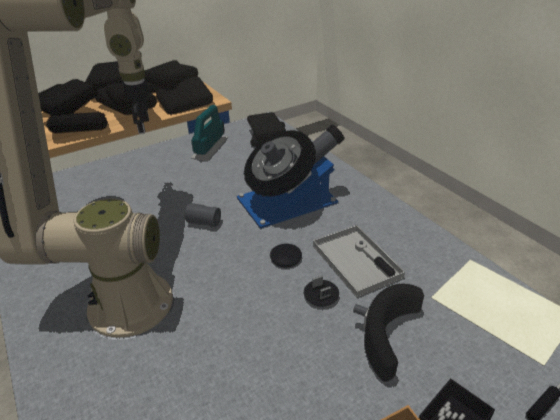

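Top view: the socket in the hub is at (197,178), an orange one at (142,163) and a large grey one lying at (194,270). The eared cap is at (347,224), the plain cap at (289,224), and the tray at (328,172) with the ratchet in its far half. The socket meant should be the smaller grey one, standing in the hub. I'll confirm that with a crop and measurements.

```bash
cat > h.py <<'E'
import numpy as np,cv2
from scipy.spatial.transform import Rotation as R
from workcell import env
def rot(q): return R.from_quat(np.r_[q[1:],q[0]])
def cloud(n,d):
    c=env.get_calibration(n); v,u=np.mgrid[:420,:560]
    P=np.stack([(u-c['cx'])/c['fx']*d,-(v-c['cy'])/c['fy']*d,-d],-1)
    return P@rot(c['orientation']).as_matrix().T+c['origin']
def proj(n,X):
    c=env.get_calibration(n); p=(np.atleast_2d(X)-c['origin'])@rot(c['orientation']).as_matrix()
    return np.c_[c['cx']+c['fx']*p[:,0]/-p[:,2], c['cy']-c['fy']*p[:,1]/-p[:,2]]
def ray(n,u,v,z):
    c=env.get_calibration(n); d=rot(c['orientation']).apply([(u-c['cx'])/c['fx'],-(v-c['cy'])/c['fy'],-1])
    return c['origin']+d*(z-c['origin'][2])/d[2]
E
python3 - <<'E'
from h import *
for n in("top","side"):
    f=np.load(n+"0.npz"); P=cloud(n,f['d']); np.save(n+"P.npy",P)
    pts={"top":[(197,178),(193,183),(185,160),(213,165),(194,270),(142,163),(347,212),(347,224),(289,224),(300,150),(330,185),(320,240)],
     "side":[(268,147),(262,165),(290,150),(203,214),(322,284),(320,296),(286,255),(345,260),(300,350)]}[n]
    for u,v in pts: print(n,u,v,P[v,u].round(4),f['p'][v,u])
t=np.load("top0.npz")['p'];s=np.load("side0.npz")['p']
a=cv2.resize(t[120:300,120:270],None,fx=2.6,fy=2.6,interpolation=cv2.INTER_CUBIC)
b=cv2.resize(t[190:250,265:375],None,fx=3,fy=3,interpolation=cv2.INTER_CUBIC)
c=cv2.resize(s[120:310,235:350],None,fx=3,fy=3,interpolation=cv2.INTER_CUBIC)[:560]
o=np.zeros((600,800,3),np.uint8)
o[:a.shape[0],:a.shape[1]]=a; o[:c.shape[0],400:400+c.shape[1]]=c
cv2.imwrite("pics/crop1.png",o[...,::-1]);cv2.imwrite("pics/cap1.png",cv2.resize(b,None,fx=2,fy=2)[...,::-1])
E
```

```text
top 197 178 [0.5553 0.1667 0.2374] [93 92 99]
top 193 183 [0.5464 0.181  0.2157] [100 102 104]
top 185 160 [0.6148 0.2082 0.187 ] [53 53 53]
top 213 165 [0.5982 0.132  0.1945] [ 97 101 101]
top 194 270 [0.3156 0.2068 0.0601] [101 104 106]
top 142 163 [0.6406 0.3677 0.0487] [242 150  63]
top 347 212 [ 0.4816 -0.2592  0.0204] [63 63 63]
top 347 224 [ 0.4443 -0.2579  0.0193] [59 61 62]
top 289 224 [ 0.4475 -0.0772  0.0235] [67 64 69]
top 300 150 [ 0.6853 -0.1192  0.0063] [186 187 182]
top 330 185 [ 0.5701 -0.2115  0.0065] [182 184 178]
top 320 240 [ 0.3969 -0.1744  0.0012] [150 156 158]
side 268 147 [0.5507 0.1831 0.226 ] [47 50 47]
side 262 165 [0.5257 0.1837 0.1676] [89 92 91]
side 290 150 [0.6265 0.1719 0.1964] [63 61 63]
side 203 214 [0.3065 0.1926 0.0554] [64 69 69]
side 322 284 [ 0.4611 -0.2404  0.0213] [40 42 42]
side 320 296 [ 0.4279 -0.2767  0.0261] [55 55 55]
side 286 255 [ 0.4399 -0.0906  0.0257] [36 30 36]
side 345 260 [ 0.5879 -0.1827  0.0012] [151 154 148]
side 300 350 [ 2.994e-01 -3.730e-01  3.000e-04] [129 133 135]
```

View pics/crop1.png

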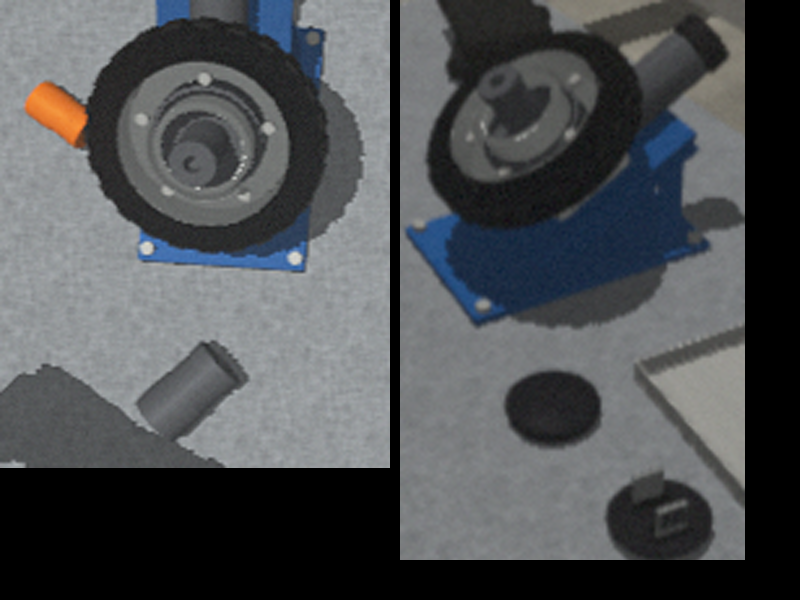

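View pics/cap1.png

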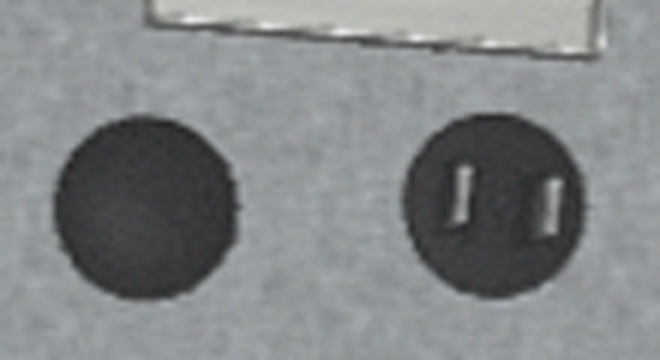

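```bash
python3 - <<'E'
from h import *
from scipy.optimize import least_squares
Pt,Ps=np.load("topP.npy"),np.load("sideP.npy")
for n,P,c in(("top",Pt,(198,172)),("side",Ps,(281,162))):
    im=np.load(n+"0.npz")['p']
    Q=P.reshape(-1,3); c0=np.array([.575,.165,.195]); a=0.
    for it in range(6):
        nn=np.array([-.5*np.cos(a),-.5*np.sin(a),.866])
        d=Q-c0; h=d@nn; r=np.linalg.norm(d-h[:,None]*nn,axis=1)
        m=(abs(h+.009)<(.012 if it<2 else .004))&(r>.062)&(r<.118)
        X=Q[m]; u,s,v=np.linalg.svd(X-X.mean(0),full_matrices=False); w=v[2]*np.sign(v[2][2]); a=np.arctan2(-w[1],-w[0])
        # centre from tyre outline: points on tyre band within r<.14
        m2=(abs(h+.009)<.008)&(r<.14); 
        B=R.align_vectors([[0,0,1]],[nn])[0]; L=B.apply(Q[m2]-c0)[:,:2]
        hull=cv2.convexHull(L.astype(np.float32))[:,0]
        f=least_squares(lambda p:np.hypot(hull[:,0]-p[0],hull[:,1]-p[1])-p[2],[0,0,.125],loss='soft_l1',f_scale=.002)
        sh=B.inv().apply([f.x[0],f.x[1],0]); c0=c0+sh; c0=c0+nn*((X@nn).mean()+.009-c0@nn)
    print(n,"normal",w.round(4),"tilt",np.degrees(np.arccos(w[2])).round(2),"az",np.degrees(a).round(2),"c",c0.round(4),"R",f.x[2].round(4),m.sum())
    # socket end: points with h 38..46, r<30
    d=Q-c0;h=d@nn;r=np.linalg.norm(d-h[:,None]*nn,axis=1)
    m=(h>.037)&(h<.046)&(r<.03); print(" sock end",Q[m].mean(0).round(4),"h",np.median(h[m]).round(4),"expect",(c0+.042*nn).round(4))
    m=(abs(h)<.0035)&(r>.042)&(r<.057); print(" rim face pts",m.sum(),"h",np.median(h[m]).round(4))
# cap, plain
for n,P in(("top",Pt),("side",Ps)):
    im=np.load(n+"0.npz")['p'];Q=P.reshape(-1,3);g=im.reshape(-1,3)
    m=(abs(Q[:,0]-.45)<.07)&(abs(Q[:,1]+.255)<.07)
    fl=m&(Q[:,2]>.011)&(Q[:,2]<.023); e=m&(Q[:,2]>.03)&(Q[:,2]<.06)
    k=cv2.minEnclosingCircle(Q[fl][:,:2].astype(np.float32)); print(n,"cap",k, "zflange",np.median(Q[fl][:,2]))
    E=Q[e]; print(" ears",e.sum(),E.mean(0).round(4),E.max(0).round(4))
    lab=E[:,1]>E[:,1].mean(); A,B=E[lab].mean(0),E[~lab].mean(0); print(" A",A.round(4),"B",B.round(4),"dir deg",np.degrees(np.arctan2(A[0]-B[0],A[1]-B[1])).round(1))
    # tray: bright
    m=(g.min(1)>165)&(abs(Q[:,0]-.61)<.15)&(abs(Q[:,1]+.19)<.17)&(Q[:,2]<.05)
    print(" tray",cv2.minAreaRect(Q[m][:,:2].astype(np.float32)),m.sum())
E
```

```text
top normal [-0.4942  0.0328  0.8687] tilt 29.69 az -3.8 c [0.5713 0.173  0.184 ] R 0.1265 232
 sock end [0.5538 0.172  0.223 ] h 0.0426 expect [0.5504 0.1743 0.2203]
 rim face pts 49 h 0.0003
side normal [-0.5006  0.0285  0.8652] tilt 30.09 az -3.25 c [0.5702 0.1725 0.1845] R 0.1274 223
 sock end [0.5483 0.1588 0.2202] h 0.0415 expect [0.5493 0.1737 0.2209]
 rim face pts 55 h 0.0002
top cap ((0.44602808356285095, -0.25962331891059875), 0.048601265996694565) zflange 0.018338294224081952
 ears 65 [ 0.4447 -0.2587  0.0456] [ 0.4613 -0.2308  0.0543]
 A [ 0.4483 -0.2354  0.0458] B [ 0.4413 -0.2812  0.0454] dir deg 8.7
 tray ((0.5820490717887878, -0.2012762725353241), (0.24393339455127716, 0.2297869175672531), 81.95620727539062) 3037
side cap ((0.4644668400287628, -0.27012720704078674), 0.07066523283720016) zflange 0.01758912233273091
 ears 152 [ 0.4426 -0.2596  0.0421] [ 0.461  -0.2294  0.0547]
 A [ 0.446  -0.2369  0.0416] B [ 0.4391 -0.2828  0.0427] dir deg 8.5
 tray ((0.0, 0.0), (0.0, 0.0), 0.0) 0
```

```bash
python3 - <<'E'
from h import *
a=np.radians(-3.5); nn=np.array([-.5*np.cos(a),-.5*np.sin(a),.866]); c0=np.array([.571,.1728,.184]); c0=c0+nn*(.195-.184)/.866; print(c0)
for n in("top","side"):
    Q=np.load(n+"P.npy").reshape(-1,3); d=Q-c0;h=d@nn;r=np.linalg.norm(d-h[:,None]*nn,axis=1)
    for r0 in np.arange(0,.14,.01):
        m=(r>=r0)&(r<r0+.01)&(abs(h)<.1); print(n,r0.round(2),m.sum(),"h mm pct10/50/90",(np.percentile(h[m],[10,25,50,75,90])*1e3).round(1))
E
```

```text
[0.56466081 0.17318772 0.195     ]
top 0.0 40 h mm pct10/50/90 [28.1 29.3 31.9 40.2 42.7]
top 0.01 139 h mm pct10/50/90 [40.7 41.5 42.8 43.9 44.6]
top 0.02 341 h mm pct10/50/90 [-31.4 -27.3   3.1  38.9  43.1]
top 0.03 121 h mm pct10/50/90 [-33.9 -32.3 -31.3 -29.9 -28.7]
top 0.04 444 h mm pct10/50/90 [-31.3 -19.7  -5.3  -3.6  -2.2]
top 0.05 534 h mm pct10/50/90 [-37.6 -32.4 -29.7 -17.3  -6.6]
top 0.06 396 h mm pct10/50/90 [-61.2 -59.6 -57.9 -52.3 -23.1]
top 0.07 395 h mm pct10/50/90 [-61.7 -60.4 -58.9 -57.  -27.5]
top 0.08 1142 h mm pct10/50/90 [-60.5 -57.9 -46.9 -29.9 -20.3]
top 0.09 486 h mm pct10/50/90 [-65.6 -64.  -62.1 -60.2 -57.2]
top 0.1 578 h mm pct10/50/90 [-66.  -65.  -63.6 -62.1 -60.9]
top 0.11 778 h mm pct10/50/90 [-64.7 -62.8 -61.  -58.8 -57. ]
top 0.12 1303 h mm pct10/50/90 [-58.7 -52.5 -40.2 -26.4 -21.2]
top 0.13 80 h mm pct10/50/90 [-89.7 -81.7 -76.2 -73.5 -70.8]
top 0.14 85 h mm pct10/50/90 [-88.9 -80.7 -75.9 -72.1 -69.7]
side 0.0 15 h mm pct10/50/90 [36.5 41.5 41.8 43.9 44.9]
side 0.01 102 h mm pct10/50/90 [ 4.2 17.8 39.9 42.8 44.7]
side 0.02 207 h mm pct10/50/90 [-12.1  -1.9  16.8  36.5  42.1]
side 0.03 28 h mm pct10/50/90 [-33.7 -32.3 -16.5  -3.3  -1.4]
side 0.04 303 h mm pct10/50/90 [-30.9 -24.8 -10.7  -4.1  -2. ]
side 0.05 302 h mm pct10/50/90 [-35.  -31.6 -28.7 -15.7  -5.6]
side 0.06 92 h mm pct10/50/90 [-60.6 -59.  -30.2 -21.9 -14.3]
side 0.07 90 h mm pct10/50/90 [-61.2 -59.2 -55.9 -20.3 -18.1]
side 0.08 749 h mm pct10/50/90 [-58.4 -49.6 -37.  -24.6 -17.6]
side 0.09 345 h mm pct10/50/90 [-64.4 -62.1 -51.7 -26.2 -16.9]
side 0.1 136 h mm pct10/50/90 [-66.5 -64.9 -63.1 -61.7 -60.6]
side 0.11 188 h mm pct10/50/90 [-66.4 -63.5 -60.8 -58.3 -41.2]
side 0.12 971 h mm pct10/50/90 [-53.1 -43.9 -33.5 -25.4 -20.9]
side 0.13 65 h mm pct10/50/90 [-91.9 -83.7 -71.6 -42.7 -32.2]
side 0.14 45 h mm pct10/50/90 [-95.3 -88.4 -78.4 -73.5 -70.7]
```

```bash
python3 - <<'E'
from h import *
a=np.radians(-3.5); nn=np.array([-.5*np.cos(a),-.5*np.sin(a),.866]); nn/=np.linalg.norm(nn)
y=np.array([-nn[1],nn[0],0]);y=-y/np.linalg.norm(y); x=np.cross(y,nn); c0=np.array([.5647,.1732,.195])
o=np.zeros((420,800,3),np.uint8)
for i,n in enumerate(("top","side")):
    f=np.load(n+"0.npz")
    Q=np.load(n+"P.npy").reshape(-1,3); d=Q-c0;h=d@nn
    for X,Y,H in sorted(zip(d@x,d@y,h),key=lambda t:t[2]):
        if abs(X)<.14 and abs(Y)<.14 and abs(H)<.1:
            col=cv2.applyColorMap(np.uint8([[np.clip((H+.08)*2000,0,255)]]),cv2.COLORMAP_JET)[0,0].tolist()
            cv2.circle(o,(int(200+400*i-Y*1400),int(210-X*1400)),2,col,-1)
    for r in(.0425,.056,.125): cv2.circle(o,(200+400*i,210),int(r*1400),(255,255,255),1)
cv2.imwrite("pics/h.png",o); print(x,y)
E
```

```text
[ 0.86440375 -0.0528692   0.500011  ] [ 0.06104854  0.9981348  -0.        ]
```

View pics/h.png

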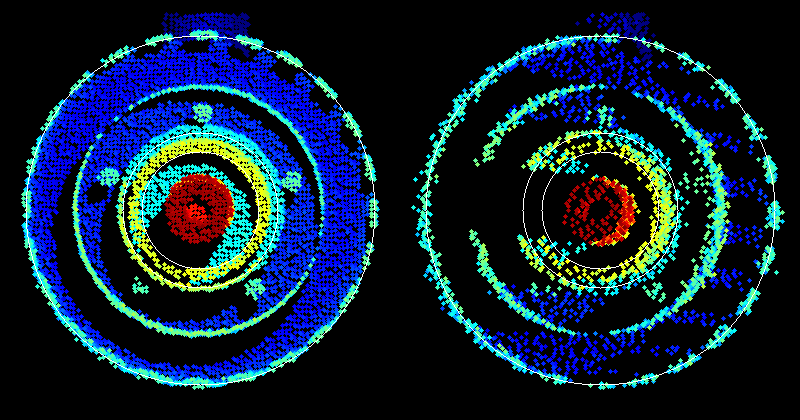

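The rectified height map puts the hub centre at about (0.565, 0.173, 0.195), with the socket end disc on the axle at h = 42 mm and the tyre outline matching the 125 mm circle in both views. The smaller grey socket, in the hub, is confirmed as the one to take. The lying grey one is larger and the other is orange.

```bash
cat >> h.py <<'E'
a_=np.radians(-3.5); N=np.array([-.5*np.cos(a_),-.5*np.sin(a_),np.sqrt(.75)]); Y=np.array([-np.sin(a_),np.cos(a_),0]); C=np.array([.565,.173,.195])
def frame(z,y):  # tool axes in world
    return R.from_matrix(np.c_[np.cross(y,z),y,z])
HUB=frame(-N,Y)
def down(deg): t=np.radians(deg); return frame(np.array([0,0,-1.]),np.array([-np.sin(t),np.cos(t),0]))
def go(p,Rt,s=None):
    s=s or env.get_state(); R0=rot(s['orientation'])
    print("turn",(R0.inv()*Rt).as_rotvec(degrees=True).round(2),"shift cm",(R0.inv().apply(np.asarray(p)-s['tcp_pos'])*100).round(2))
def st():
    s=env.get_state(); print("t",round(s['clock'],2),"q",s['joint_pos'].round(2),"tcp",s['tcp_pos'].round(4),"F",s['wrist_force'].round(1),"gap",round(s['finger_gap'],4),"grip",round(s['grip_force'],1))
E
python3 - <<'E'
from h import *
go(C+.11*N,HUB)
t=[ray("top",u,v,.025) for u,v in((293,145),(368,151),(366,199),(290,195))]
print(np.round(t,4), np.mean(t,0))
f=np.load("top0.npz")['p'];
Q=np.load("topP.npy"); g=cv2.cvtColor(f,cv2.COLOR_RGB2GRAY).astype(int)
sat=f.max(2).astype(int)-f.min(2); m=((g>160)).astype(np.uint8); m[:135]=0;m[210:]=0;m[:,:280]=0;m[:,378:]=0
m=cv2.morphologyEx(m,cv2.MORPH_OPEN,np.ones((3,3)))
k=max(cv2.findContours(m,cv2.RETR_EXTERNAL,cv2.CHAIN_APPROX_NONE)[0],key=cv2.contourArea)
r=cv2.minAreaRect(k); print(r, cv2.boxPoints(r).round(1).tolist(), [ray("top",u,v,.004).round(4).tolist() for u,v in cv2.boxPoints(r)], ray("top",*r[0],.004))
E
```

```text
turn [ -6.17 -29.62 -22.69] shift cm [-37.62 -18.75  -5.96]
[[ 0.6969 -0.0959  0.025 ]
 [ 0.674  -0.3334  0.025 ]
 [ 0.5208 -0.3196  0.025 ]
 [ 0.5376 -0.0824  0.025 ]] [ 0.60732754 -0.20781757  0.025     ]
((328.1354675292969, 172.14788818359375), (71.56452941894531, 46.87565231323242), 4.4846062660217285) [[290.6000061035156, 192.6999969482422], [294.29998779296875, 146.0], [365.6000061035156, 151.60000610351562], [362.0, 198.3000030517578]] [[0.5479, -0.0858, 0.004], [0.6994, -0.1014, 0.004], [0.6776, -0.3312, 0.004], [0.5259, -0.3122, 0.004]] [ 0.61215499 -0.20742533  0.004     ]
```

carry_out --steps '[[[-6.2,-29.6,-22.7],[-37.6,-18.75,-6.0],0],[[-6.2,-29.6,-22.7],[-37.6,-18.75,-6.0],0],[[-6.2,-29.6,-22.7],[-37.6,-18.75,-6.0],0],[[-6.2,-29.6,-22.7],[-37.6,-18.75,-6.0],0],[[-6.2,-29.6,-22.7],[-37.6,-18.75,-6.0],0],[[-6.2,-29.6,-22.7],[-37.6,-18.75,-6.0],0],[[-6.2,-29.6,-22.7],[-37.6,-18.75,-6.0],0],[[-6.2,-29.6,-22.7],[-37.6,-18.75,-6.0],0]]' --force 60

```text
clock: 1.1
tcp_pos: [0.5119, 0.1737, 0.2918]
orientation: [0.26, 0.033, 0.965, -0.008]
wrist_force: [-0.9, 0.4, -0.1]
finger_gap: 0.0855
grip_force: 0.0
```

```bash
python3 - <<'E'
from h import *
st(); go(C+.11*N,HUB); go(C+.006*N,HUB)
E
```

```text
t 1.1 q [ 0.27 -0.15 -0.46  0.76 -0.17  0.3 ] tcp [0.5119 0.1737 0.2918] F [-0.9  0.4 -0.1] gap 0.0855 grip 0.0
turn [-0.07  0.11 -0.36] shift cm [0.25 0.26 0.04]
turn [-0.07  0.11 -0.36] shift cm [ 0.27  0.27 10.44]
```

carry_out --steps '[[[0,0,-0.4],[0.25,0.26,1.0],0],[[0,0,-0.4],[0.25,0.26,4.5],0],[[0,0,-0.4],[0.25,0.26,8.0],0],[[0,0,-0.4],[0.25,0.26,10.4],0],[[0,0,-0.4],[0.25,0.26,10.4],60],[[0,0,-0.4],[0.25,0.26,10.4],160],[[0,0,-0.4],[0.25,0.26,10.4],160],[[0,0,-0.4],[0.25,0.26,10.4],160]]' --force 40

```text
clock: 2.1
tcp_pos: [0.5596, 0.1773, 0.2008]
orientation: [0.259, 0.026, 0.965, -0.007]
wrist_force: [-6.1, 1.7, 3.1]
finger_gap: 0.0462
grip_force: 41.7
```

```bash
python3 - <<'E'
from h import *
st(); go(C+.006*N,HUB)
E
```

```text
t 2.1 q [ 0.25 -0.01 -0.56  0.51 -0.15  0.26] tcp [0.5596 0.1773 0.2008] F [-6.1  1.7  3.1] gap 0.0462 grip 41.7
turn [0.19 0.06 0.41] shift cm [-0.19 -0.4   0.19]
```

carry_out --steps '[[[0,0,0],[0,0,0],170],[[0,0,0],[0,0,-0.8],170],[[0,0,0],[0,0,-2.0],170],[[0,0,0],[0,0,-3.5],170],[[0,0,0],[0,0,-5.5],170],[[0,0,0],[0,0,-8.0],170],[[0,0,0],[0,0,-11.0],170],[[0,0,0],[0,0,-13.0],170]]' --force 70

```text
clock: 3.1
tcp_pos: [0.4945, 0.1804, 0.3149]
orientation: [0.26, 0.026, 0.965, -0.007]
wrist_force: [1.0, -0.4, -5.5]
finger_gap: 0.0458
grip_force: 72.2
```

```bash
python3 - <<'E'
from h import *
st()
for n in("top","side"):
    p,d=env.read_camera(n); np.savez(n+"1.npz",p=p,d=d)
cv2.imwrite("pics/s1.png",np.hstack([cv2.resize(np.load(n+"1.npz")['p'],(400,300)) for n in("top","side")])[...,::-1])
go([.574,-.2055,.17],down(-4.))
E
```

```text
t 3.1 q [ 0.3  -0.18 -0.43  0.83 -0.17  0.31] tcp [0.4945 0.1804 0.3149] F [ 1.  -0.4 -5.5] gap 0.0458 grip 72.2
turn [ 0.26 30.34  0.88] shift cm [ -1.19 -38.16  17.64]
```

View pics/s1.png

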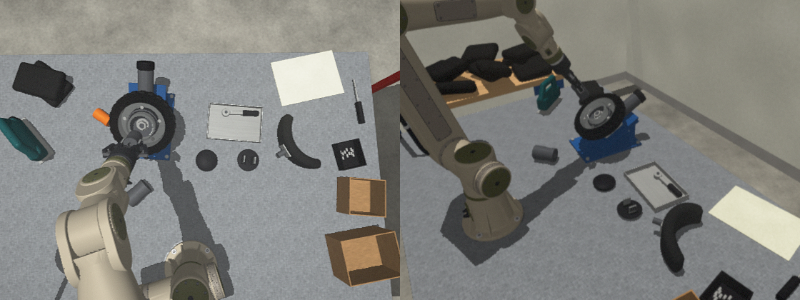

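carry_out --steps '[[[0,0,0],[0,-5.0,0],170],[[0,5,0],[0,-11.0,0],170],[[0.2,12,0.3],[-0.2,-17.0,3],170],[[0.3,20,0.6],[-0.5,-23.0,7],170],[[0.3,30.3,0.9],[-1.2,-29.0,11],170],[[0.3,30.3,0.9],[-1.2,-35.0,15],170],[[0.3,30.3,0.9],[-1.2,-38.2,17.6],170],[[0.3,30.3,0.9],[-1.2,-38.2,17.6],170]]'

```text
clock: 4.2
tcp_pos: [0.5725, -0.2104, 0.1622]
orientation: [-0.004, 0.038, 0.999, -0.001]
wrist_force: [-0.0, 0.7, -5.0]
finger_gap: 0.0453
grip_force: 73.7
```

```bash
python3 - <<'E'
from h import *
st()
go([.574,-.2055,.17],down(-4.)); go([.574,-.2055,.046],down(-4.))
# hub mouth now free: analyse frame 1 rim
for n in("top",):
    f=np.load(n+"1.npz"); Q=cloud(n,f['d']).reshape(-1,3); d=Q-C;h=d@N
    X=np.cross(Y,N); l=np.c_[d@X,d@Y]; r=np.linalg.norm(l,axis=1)
    m=(h>.035)&(r<.1)
    for lo in np.arange(-.02,.008,.002):
        k=(h>=lo)&(h<lo+.002)&(r<.07); print(lo.round(3),k.sum(),(np.percentile(r[k],[5,50,95])*1e3).round(1) if k.sum() else '')
E
```

```text
t 4.2 q [-0.48  0.41  0.02  1.19 -0.01 -0.41] tcp [ 0.5725 -0.2104  0.1622] F [-0.   0.7 -5. ] gap 0.0453 grip 73.7
turn [-0.12 -0.48 -0.31] shift cm [-0.1   0.5  -0.78]
turn [-0.12 -0.48 -0.31] shift cm [-0.2   0.52 11.62]
-0.02 26 [13.2 49.3 64.7]
-0.018 54 [ 6.8 15.3 57.1]
-0.016 50 [ 4.5 13.2 57.3]
-0.014 34 [ 3.6 12.3 55.9]
-0.012 23 [ 6.  49.5 57.6]
-0.01 23 [11.4 50.7 57. ]
-0.008 44 [43.7 48.5 57.2]
-0.006 97 [42.6 46.6 50.7]
-0.004 100 [41.8 46.3 50.8]
-0.002 42 [41.3 45.8 55.9]
-0.0 14 [41.8 46.7 55.5]
0.002 1 [42.8 42.8 42.8]
0.004 0 
0.006 0
```

carry_out --steps '[[[-0.1,-0.5,-0.3],[-0.2,0.5,3.0],170],[[-0.1,-0.5,-0.3],[-0.2,0.5,6.0],170],[[-0.1,-0.5,-0.3],[-0.2,0.5,9.0],170],[[-0.1,-0.5,-0.3],[-0.2,0.5,10.5],170],[[-0.1,-0.5,-0.3],[-0.2,0.5,11.2],170],[[-0.1,-0.5,-0.3],[-0.2,0.5,11.5],170],[[-0.1,-0.5,-0.3],[-0.2,0.5,11.7],170],[[-0.1,-0.5,-0.3],[-0.2,0.5,11.7],170]]'

```text
clock: 5.2
tcp_pos: [0.5749, -0.2024, 0.0505]
orientation: [0.003, 0.033, 0.999, -0.001]
wrist_force: [1.1, 0.7, -5.5]
finger_gap: 0.0454
grip_force: 74.0
```

```bash
python3 - <<'E'
from h import *
st()
for n in("side",):
    p,d=env.read_camera(n); np.savez(n+"2.npz",p=p,d=d)
    u,v=proj(n,[.574,-.2055,.06])[0].astype(int); print(u,v)
    cv2.imwrite("pics/s2.png",cv2.resize(p[v-90:v+60,u-100:u+100],None,fx=4,fy=4,interpolation=cv2.INTER_CUBIC)[...,::-1])
E
```

```text
t 5.2 q [-0.47  0.48 -0.16  0.92  0.   -0.4 ] tcp [ 0.5749 -0.2024  0.0505] F [ 1.1  0.7 -5.5] gap 0.0454 grip 74.0
347 251
```

View pics/s2.png

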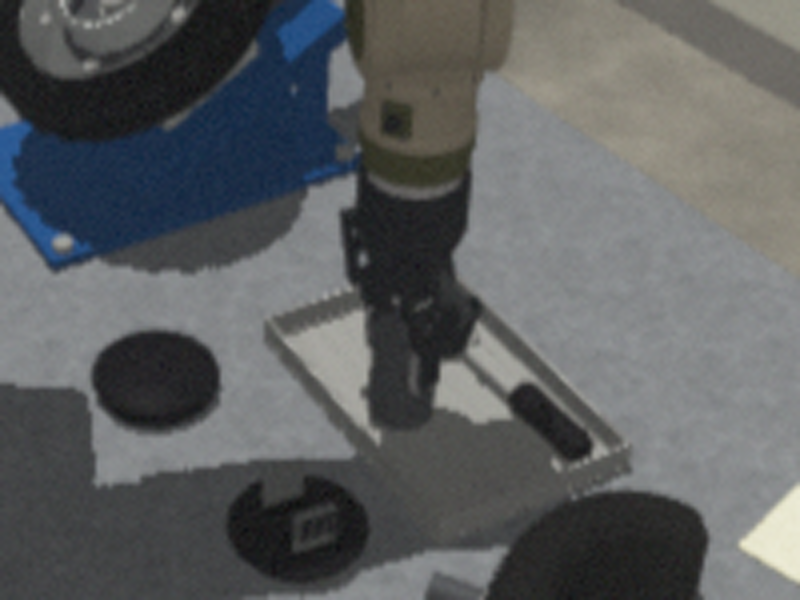

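The view shows the socket held upright above the free near half of the tray, clear of the ratchet (crop about (400,390)). Next I lower it gently until it touches.

carry_out --steps '[[[0,0,0],[0,0,0],170],[[0,0,0],[0,0,0.1],170],[[0,0,0],[0,0,0.2],170],[[0,0,0],[0,0,0.3],170],[[0,0,0],[0,0,0.3],170],[[0,0,0],[0,0,0.4],170],[[0,0,0],[0,0,0.4],170],[[0,0,0],[0,0,0.4],170]]'

```text
clock: 6.25
tcp_pos: [0.5745, -0.2021, 0.0458]
orientation: [0.002, 0.033, 0.999, -0.0]
wrist_force: [0.6, -0.3, -5.8]
finger_gap: 0.0454
grip_force: 74.0
```

```bash
python3 - <<'E'
from h import *
st(); s=env.get_state(); print(rot(s['orientation']).as_matrix()[:,2].round(4)); go([.574,-.2055,.043],down(-4.))
E
```

```text
t 6.25 q [-0.47  0.49 -0.17  0.91  0.   -0.4 ] tcp [ 0.5745 -0.2021  0.0458] F [ 0.6 -0.3 -5.8] gap 0.0454 grip 74.0
[ 0.0042 -0.0011 -1.    ]
turn [-0.05  0.24  0.23] shift cm [ 0.03 -0.34  0.28]
```

Not touching yet, so I continue in small steps.

carry_out --steps '[[[0,0.2,0],[0,0,0.1],170],[[0,0.2,0],[0,0,0.2],170],[[0,0.2,0],[0,0,0.25],170],[[0,0.2,0],[0,0,0.3],170],[[0,0.2,0],[0,0,0.35],170],[[0,0.2,0],[0,0,0.4],170],[[0,0.2,0],[0,0,0.4],170],[[0,0.2,0],[0,0,0.4],170]]'

```text
clock: 7.25
tcp_pos: [0.5747, -0.2022, 0.0431]
orientation: [0.001, 0.033, 0.999, -0.001]
wrist_force: [-3.3, 1.7, 6.3]
finger_gap: 0.0452
grip_force: 75.3
```

Touched down, so I release and withdraw.

carry_out --steps '[[[0,0,0],[0,0,-0.05],120],[[0,0,0],[0,0,-0.05],60],[[0,0,0],[0,0,-0.05],0],[[0,0,0],[0,0,-0.05],0],[[0,0,0],[0,0,-1.0],0],[[0,0,0],[0,0,-3.5],0],[[0,0,0],[0,0,-8.0],0],[[0,0,0],[0,0,-12.5],0]]'

```text
clock: 8.25
tcp_pos: [0.5743, -0.202, 0.1685]
orientation: [0.0, 0.033, 0.999, -0.0]
wrist_force: [-0.1, -1.0, 0.5]
finger_gap: 0.0854
grip_force: 0.0
```

```bash
python3 - <<'E'
from h import *
st(); go([.4445,-.2585,.13],down(-8.6)); go([.4445,-.2585,.05],down(-8.6))
E
```

```text
t 8.25 q [-0.47  0.4   0.02  1.19 -0.   -0.4 ] tcp [ 0.5743 -0.202   0.1685] F [-0.1 -1.   0.5] gap 0.0854 grip 0.0
turn [-0.05  0.05  4.83] shift cm [12.58 -6.49  3.85]
turn [-0.05  0.05  4.83] shift cm [12.59 -6.48 11.85]
```

carry_out --steps '[[[0,0,2],[4.5,-2.3,0],0],[[0,0,4.8],[9.0,-4.6,0],0],[[0,0,4.8],[12.6,-6.5,1.5],0],[[0,0,4.8],[12.6,-6.5,3.9],0],[[0,0,4.8],[12.6,-6.5,7.0],0],[[0,0,4.8],[12.6,-6.5,9.0],0],[[0,0,4.8],[12.6,-6.5,9.0],0],[[0,0,4.8],[12.6,-6.5,9.0],0]]'

```text
clock: 9.25
tcp_pos: [0.4451, -0.2591, 0.0779]
orientation: [0.001, 0.075, 0.997, -0.001]
wrist_force: [-0.5, 0.3, -0.0]
finger_gap: 0.0852
grip_force: 0.0
```

```bash
python3 - <<'E'
from h import *
st(); go([.4447,-.259,.021],down(-8.6))
for n in("top","side"):
    p,d=env.read_camera(n); np.savez(n+"3.npz",p=p,d=d)
P=np.load("side3.npz")['p'];T=np.load("top3.npz")['p']
u,v=proj("side",[.50,-.235,.05])[0].astype(int);u2,v2=proj("top",[.50,-.235,.05])[0].astype(int)
a=cv2.resize(P[v-75:v+75,u-65:u+65],None,fx=3,fy=3,interpolation=cv2.INTER_CUBIC);b=cv2.resize(T[v2-75:v2+75,u2-65:u2+65],None,fx=3,fy=3,interpolation=cv2.INTER_CUBIC)
cv2.imwrite("pics/s3.png",np.hstack([a,b])[...,::-1])
E
```

```text
t 9.25 q [-0.68  0.3  -0.37  0.9  -0.   -0.53] tcp [ 0.4451 -0.2591  0.0779] F [-0.5  0.3 -0. ] gap 0.0852 grip 0.0
turn [-0.09  0.12  0.03] shift cm [0.05 0.02 5.69]
```

View pics/s3.png

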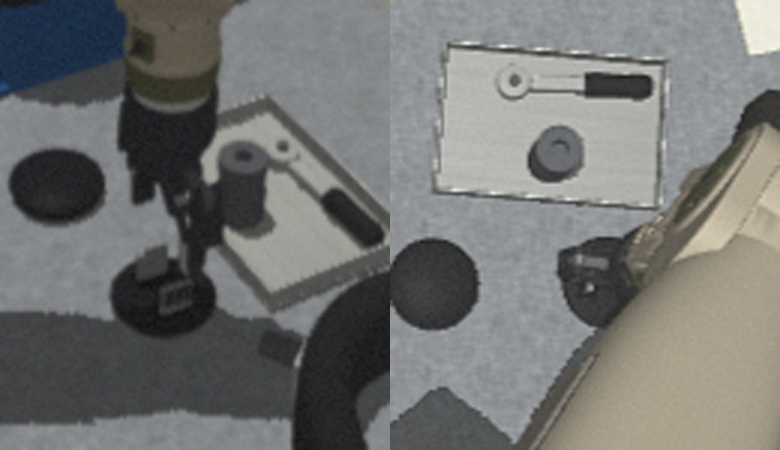

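The socket stands upright in the tray's free half (right crop about (557,152)) and the ratchet is undisturbed. The gripper is above the eared cap. I'll descend and pinch.

carry_out --steps '[[[0,0,0],[0,0,2.0],0],[[0,0,0],[0,0,4.0],0],[[0,0,0],[0,0,5.2],0],[[0,0,0],[0,0,5.6],0],[[0,0,0],[0,0,5.6],60],[[0,0,0],[0,0,5.6],120],[[0,0,0],[0,0,5.6],200],[[0,0,0],[0,0,5.6],200]]' --force 40

```text
clock: 10.35
tcp_pos: [0.4453, -0.259, 0.0228]
orientation: [0.001, 0.075, 0.997, -0.001]
wrist_force: [-1.6, 2.8, 12.2]
finger_gap: 0.0353
grip_force: 40.1
```

```bash
python3 - <<'E'
from h import *
st(); go([.4447,-.259,.021],down(-8.6))
E
```

```text
t 10.35 q [-0.68  0.36 -0.44  0.77  0.   -0.53] tcp [ 0.4453 -0.259   0.0228] F [-1.6  2.8 12.2] gap 0.0353 grip 40.1
turn [-0.08  0.17  0.05] shift cm [ 0.06 -0.01  0.18]
```

carry_out --steps '[[[0,0,0],[0,0,-0.2],200],[[0,0,0],[0,0,-1.0],200],[[0,0,0],[0,0,-3.0],200],[[0,0,0],[0,0,-6.0],200],[[0,0,0],[0,0,-10.0],200],[[0,0,0],[0,0,-15.0],200],[[0,0,0],[0,0,-19.0],200],[[0,0,0],[0,0,-19.0],200]]'

```text
clock: 11.35
tcp_pos: [0.4461, -0.26, 0.2146]
orientation: [0.003, 0.075, 0.997, -0.002]
wrist_force: [-0.0, 0.5, -2.2]
finger_gap: 0.0351
grip_force: 40.1
```

```bash
python3 - <<'E'
from h import *
st(); go(C+.12*N,HUB)
p,d=env.read_camera("side"); s=env.get_state();u,v=proj("side",s['tcp_pos'])[0].astype(int); np.savez("side4.npz",p=p,d=d)
cv2.imwrite("pics/s4.png",cv2.resize(p[v-40:v+50,u-60:u+60],None,fx=6,fy=6,interpolation=cv2.INTER_CUBIC)[...,::-1])
# where is the cap: dark pts near tool, in tool frame
Q=cloud("side",d).reshape(-1,3); T=rot(s['orientation']); L=T.inv().apply(Q-s['tcp_pos']); g=p.reshape(-1,3).max(1)
m=(np.hypot(L[:,0],L[:,1])<.06)&(L[:,2]>-.002)&(L[:,2]<.03)
print(m.sum(), L[m].min(0).round(4),L[m].max(0).round(4))
fr=m&(L[:,2]>.002)&(L[:,2]<.011)
f=L[fr]; 
from scipy.optimize import least_squares
rr=np.hypot(f[:,0],f[:,1]); w=f[rr>.042]; q=least_squares(lambda c:np.hypot(w[:,0]-c[0],w[:,1]-c[1])-.048,[0,0],loss='soft_l1',f_scale=.001); print(len(w),"cap centre tool xy",q.x.round(4))
k=m&(rr.min()>=0)&(np.hypot(L[:,0],L[:,1])>.028)&(np.hypot(L[:,0],L[:,1])<.044)&(L[:,2]<.009); A=np.c_[L[k][:,:2],np.ones(k.sum())]; print("face plane z=ax+by+c",k.sum(),np.linalg.lstsq(A,L[k][:,2],rcond=None)[0].round(4))
E
```

```text
t 11.35 q [-0.68  0.2  -0.15  1.22 -0.   -0.53] tcp [ 0.4461 -0.26    0.2146] F [-0.   0.5 -2.2] gap 0.0351 grip 40.1
turn [ -1.59 -29.59  -4.88] shift cm [ 0.61 44.02 -8.63]
605 [-0.0487 -0.0489 -0.0017] [0.0469 0.0456 0.0219]
169 cap centre tool xy [-0.0012  0.0013]
face plane z=ax+by+c 313 [-0.004   0.0043  0.0028]
```

View pics/s4.png

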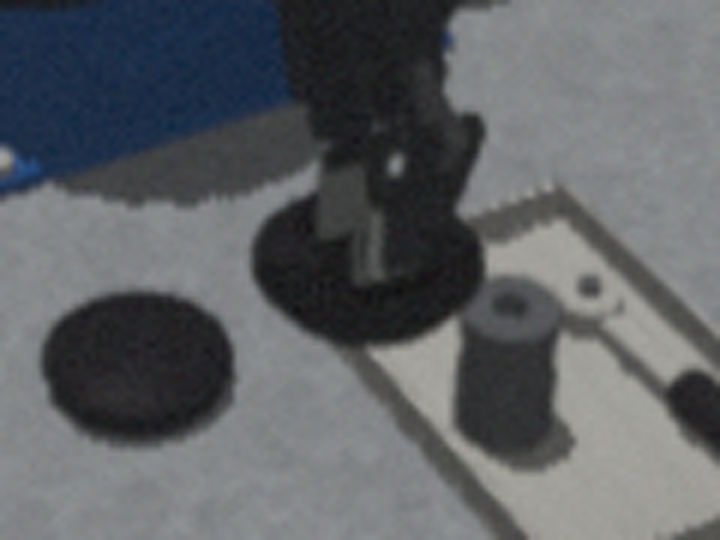

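The cap is held square, ears pinched (crop about (365,225)), and the socket and plain cap are undisturbed. Next I measure the open mouth of the hub.

```bash
python3 - <<'E'
from h import *
from scipy.optimize import least_squares
X=np.cross(Y,N)
for n in("top","side"):
    p,d=env.read_camera(n); np.savez(n+"5.npz",p=p,d=d)
    Q=cloud(n,d).reshape(-1,3); D=Q-C; h=D@N; l=np.c_[D@X,D@Y]; r=np.linalg.norm(l,axis=1)
    m=(h>-.008)&(h<.006)&(r<.062)&(r>.034)
    A=np.c_[l[m],np.ones(m.sum())]; w=np.ones(m.sum())
    q=least_squares(lambda k:A@k-h[m],[0,0,0],loss='soft_l1',f_scale=.0007).x
    print(n,m.sum(),"plane",q.round(4))
    # ring in local mask: per-angle inner/outer radius, circle fits
    res=(h-(np.c_[l,np.ones(len(l))]@q)); k=(abs(res)<.002)&(r<.062)&(r>.034); L=l[k]
    th=np.arctan2(L[:,1],L[:,0]); b=((th+np.pi)/(2*np.pi)*24).astype(int)
    rr=np.linalg.norm(L,axis=1); print([(i,len(rr[b==i]),round(rr[b==i].min()*1e3,1),round(rr[b==i].max()*1e3,1)) for i in range(24) if (b==i).any()])
    for nm,sel in(("in",np.argmin),("out",np.argmax)):
        E=np.array([L[b==i][sel(rr[b==i])] for i in range(24) if (b==i).sum()>2])
        f=least_squares(lambda c:np.hypot(E[:,0]-c[0],E[:,1]-c[1])-c[2],[0,0,.045],loss='soft_l1',f_scale=.001).x; print(nm,len(E),(f*1e3).round(1))
    # floor of well / nut
    m=(h<-.012)&(h>-.045)&(r<.03); print("nut/floor h",m.sum(),(np.percentile(h[m],[10,30,50,70,90])*1e3).round(1))
    k=(h>-.022)&(h<-.011)&(r<.025); print("nut top centre",k.sum(),(l[k].mean(0)*1e3).round(1),(np.median(h[k])*1e3).round(1), (l[k].min(0)*1e3).round(1),(l[k].max(0)*1e3).round(1))
E
```

```text
top 369 plane [-0.001  -0.0181 -0.0039]
[(0, 10, np.float64(43.0), np.float64(55.6)), (1, 11, np.float64(42.1), np.float64(56.3)), (2, 10, np.float64(42.2), np.float64(55.5)), (3, 10, np.float64(42.1), np.float64(48.1)), (4, 6, np.float64(42.1), np.float64(48.0)), (5, 9, np.float64(41.5), np.float64(48.8)), (6, 8, np.float64(43.2), np.float64(49.2)), (7, 9, np.float64(41.8), np.float64(48.3)), (8, 8, np.float64(41.8), np.float64(50.5)), (9, 7, np.float64(40.6), np.float64(49.7)), (10, 16, np.float64(41.7), np.float64(50.4)), (11, 13, np.float64(42.1), np.float64(50.5)), (12, 14, np.float64(42.0), np.float64(50.1)), (13, 10, np.float64(43.8), np.float64(49.8)), (14, 8, np.float64(43.5), np.float64(49.7)), (15, 11, np.float64(43.7), np.float64(50.6)), (16, 10, np.float64(43.6), np.float64(50.7)), (17, 10, np.float64(44.9), np.float64(50.5)), (18, 10, np.float64(45.0), np.float64(56.5)), (19, 11, np.float64(43.1), np.float64(57.0)), (20, 8, np.float64(44.7), np.float64(57.6)), (21, 14, np.float64(43.7), np.float64(58.2)), (22, 12, np.float64(43.5), np.float64(57.7)), (23, 12, np.float64
[... 752 characters left out ...]
1)), (12, 4, np.float64(41.7), np.float64(54.9)), (13, 8, np.float64(42.2), np.float64(57.0)), (14, 7, np.float64(41.7), np.float64(57.5)), (15, 7, np.float64(45.4), np.float64(55.3)), (16, 8, np.float64(46.0), np.float64(59.8)), (17, 6, np.float64(46.1), np.float64(60.6)), (18, 4, np.float64(49.3), np.float64(59.6)), (19, 5, np.float64(48.1), np.float64(60.7)), (20, 5, np.float64(47.3), np.float64(60.9)), (21, 7, np.float64(46.3), np.float64(59.3)), (22, 5, np.float64(46.3), np.float64(58.0)), (23, 5, np.float64(43.7), np.float64(50.8))]
in 23 [-1.6  4.5 42.7]
out 23 [ 0.4  6.4 54. ]
nut/floor h 81 [-29.8 -22.1 -17.3 -14.8 -13.1]
nut top centre 59 [-1.1 -1.1] -14.9 [-17.3 -16.6] [15.5 17.9]
```

```bash
cat >> h.py <<'E'
X0=np.cross(Y,N); C=C-.0013*X0+.0028*Y
a_=np.radians(-4.2); N=np.array([-.5*np.cos(a_),-.5*np.sin(a_),np.sqrt(.75)]); Y=np.array([-np.sin(a_),np.cos(a_),0]); X=np.cross(Y,N); HUB=frame(-N,Y)
def hubpos():
    s=env.get_state(); D=s['tcp_pos']-C; F=s['wrist_force']; print("TCP in hub mm X,Y,h",(np.array([D@X,D@Y,D@N])*1e3).round(2),"F X,Y,N",np.array([F@X,F@Y,F@N]).round(1))
E
python3 - <<'E'
from h import *
go(C+.10*N,HUB)
E
```

```text
turn [ -1.14 -30.02  -4.27] shift cm [-0.43 44.33 -7.11]
```

carry_out --steps '[[[0,0,0],[0,5.5,-3.0],200],[[0,-5,-1],[0,11.5,-5.0],200],[[-0.3,-10,-2],[0,17.5,-7.5],200],[[-0.7,-18,-3],[-0.2,23.5,-8.0],200],[[-1.1,-26,-4.3],[-0.4,29.5,-8.0],200],[[-1.1,-30,-4.3],[-0.4,35.5,-8.0],200],[[-1.1,-30,-4.3],[-0.4,41.0,-7.5],200],[[-1.1,-30,-4.3],[-0.4,44.3,-7.1],200]]'

```text
clock: 12.5
tcp_pos: [0.5125, 0.1814, 0.2789]
orientation: [0.258, 0.033, 0.966, -0.01]
wrist_force: [0.7, -0.2, -1.4]
finger_gap: 0.0351
grip_force: 40.6
```

```bash
python3 - <<'E'
from h import *
st(); hubpos(); go(C+.045*N,HUB)
E
```

```text
t 12.5 q [ 0.29 -0.13 -0.47  0.74 -0.18  0.32] tcp [0.5125 0.1814 0.2789] F [ 0.7 -0.2 -1.4] gap 0.0351 grip 40.6
TCP in hub mm X,Y,h [-2.61  1.71 99.16] F X,Y,N [-0.  -0.2 -1.5]
turn [-0.04 -0.13  0.24] shift cm [-0.27 -0.17  5.42]
```

carry_out --steps '[[[0,0,0],[0,0,1.5],200],[[0,0,0],[0,0,3.5],200],[[0,0,0],[0,0,5.4],200],[[0,0,0],[0,0,5.4],200],[[0,0,0],[0,0,5.4],200],[[0,0,0],[0,0,5.4],200],[[0,0,0],[0,0,5.4],200],[[0,0,0],[0,0,5.4],200]]'

```text
clock: 13.5
tcp_pos: [0.5413, 0.177, 0.2352]
orientation: [0.259, 0.035, 0.965, -0.01]
wrist_force: [0.5, -0.1, -1.1]
finger_gap: 0.0353
grip_force: 40.6
```

```bash
python3 - <<'E'
from h import *
from scipy.optimize import least_squares
st(); hubpos(); go(C+.03*N,HUB)
T=rot(env.get_state()['orientation']); t0=env.get_state()['tcp_pos']
for n in("top","side"):
    p,d=env.read_camera(n); Q=cloud(n,d).reshape(-1,3); L=T.inv().apply(Q-t0); r=np.hypot(L[:,0],L[:,1])
    m=(r<.052)&(L[:,2]>-.002)&(L[:,2]<.012); k=m&(r>.025)&(r<.044)
    A=np.c_[L[k][:,:2],np.ones(k.sum())]; q=least_squares(lambda c:A@c-L[k][:,2],[0,0,.003],loss='soft_l1',f_scale=.001).x
    e=L[m&(r>.0425)]; c=least_squares(lambda c:np.hypot(e[:,0]-c[0],e[:,1]-c[1])-.048,[0,0],loss='soft_l1',f_scale=.001).x
    print(n,m.sum(),"face plane",q.round(4),"centre",c.round(4),len(e))
E
```

```text
t 13.5 q [ 0.26 -0.06 -0.52  0.61 -0.17  0.29] tcp [0.5413 0.177  0.2352] F [ 0.5 -0.1 -1.1] gap 0.0353 grip 40.6
TCP in hub mm X,Y,h [ 0.74 -0.53 46.78] F X,Y,N [-0.1 -0.  -1.2]
turn [-0.06  0.1   0.06] shift cm [0.08 0.05 1.68]
top 588 face plane [-0.0032  0.0042  0.0045] centre [ 0.0025 -0.0005] 162
side 339 face plane [-0.0126  0.0124  0.0046] centre [0.0005 0.0018] 111
```

carry_out --steps '[[[0,0.1,0],[0.05,0.03,1.0],200],[[0,0.1,0],[0.05,0.03,1.8],200],[[0,0.1,0],[0.05,0.03,2.2],200],[[0,0.1,0],[0.05,0.03,2.4],200],[[0,0.1,0],[0.05,0.03,2.6],200],[[0,0.1,0],[0.05,0.03,2.8],200],[[0,0.1,0],[0.05,0.03,2.8],200],[[0,0.1,0],[0.05,0.03,2.8],200]]'

```text
clock: 14.6
tcp_pos: [0.5548, 0.1762, 0.2103]
orientation: [0.258, 0.035, 0.965, -0.01]
wrist_force: [-0.3, -0.1, -1.7]
finger_gap: 0.0353
grip_force: 40.6
```

```bash
python3 -c "
from h import *
st(); hubpos(); s=env.get_state(); print(s['ft_torque'].round(2))"
```

```text
t 14.6 q [ 0.25 -0.02 -0.55  0.54 -0.16  0.28] tcp [0.5548 0.1762 0.2103] F [-0.3 -0.1 -1.7] gap 0.0353 grip 40.6
TCP in hub mm X,Y,h [ 0.02 -0.34 18.46] F X,Y,N [-1.1 -0.1 -1.4]
[ 0.08  0.52 -0.06]
```

carry_out --steps '[[[0,0,0],[0,0,0.15],200],[[0,0,0],[0,0,0.3],200],[[0,0,0],[0,0,0.4],200],[[0,0,0],[0,0,0.5],200],[[0,0,0],[0,0,0.6],200],[[0,0,0],[0,0,0.65],200],[[0,0,0],[0,0,0.65],200],[[0,0,0],[0,0,0.65],200]]'

```text
clock: 15.6
tcp_pos: [0.5581, 0.1759, 0.2046]
orientation: [0.258, 0.035, 0.965, -0.01]
wrist_force: [-0.4, -0.2, -1.1]
finger_gap: 0.0351
grip_force: 40.6
```

```bash
python3 -c "
from h import *
st(); hubpos(); s=env.get_state(); print(s['ft_torque'].round(2))"
```

```text
t 15.6 q [ 0.25 -0.01 -0.55  0.53 -0.16  0.28] tcp [0.5581 0.1759 0.2046] F [-0.4 -0.2 -1.1] gap 0.0351 grip 40.6
TCP in hub mm X,Y,h [-0.06 -0.36 11.86] F X,Y,N [-0.9 -0.3 -0.8]
[0.07 0.55 0.03]
```

No contact at h = 11.9 mm, so the spigot is well inside. I continue slowly to the seat.

carry_out --steps '[[[0,0,0],[0,0,0.1],200],[[0,0,0],[0,0,0.15],200],[[0,0,0],[0,0,0.2],200],[[0,0,0],[0,0,0.25],200],[[0,0,0],[0,0,0.3],200],[[0,0,0],[0,0,0.35],200],[[0,0,0],[0,0,0.35],200],[[0,0,0],[0,0,0.35],200]]'

```text
clock: 16.6
tcp_pos: [0.5587, 0.176, 0.2039]
orientation: [0.259, 0.035, 0.965, -0.01]
wrist_force: [-20.6, -0.5, 19.1]
finger_gap: 0.0349
grip_force: 46.7
```

```bash
python3 -c "
from h import *
st(); hubpos(); s=env.get_state(); print(s['ft_torque'].round(2))"
```

```text
t 16.6 q [ 0.25 -0.01 -0.55  0.52 -0.16  0.28] tcp [0.5587 0.176  0.2039] F [-20.6  -0.5  19.1] gap 0.0349 grip 46.7
TCP in hub mm X,Y,h [ 0.16 -0.24 10.96] F X,Y,N [-8.2 -2.  26.8]
[-0.51  2.02 -0.41]
```

```bash
cat > capchk.py <<'E'
from h import *
from scipy.optimize import least_squares
for n in("top","side"):
    p,d=env.read_camera(n); D=cloud(n,d).reshape(-1,3)-C; L=np.c_[D@X,D@Y,D@N]; r=np.hypot(L[:,0],L[:,1]); dark=p.reshape(-1,3).max(1)<85
    m=(r<.053)&(abs(L[:,2]-.003)<.009); k=m&(r>.024)&(r<.046)&dark
    A=np.c_[L[k][:,:2],np.ones(k.sum())]; q=least_squares(lambda c:A@c-L[k][:,2],[0,0,.003],loss='soft_l1',f_scale=.001).x
    print(n,k.sum(),"face slopes deg",np.degrees(q[:2]).round(2),"h mm",(q[2]*1e3).round(2),"xspan",np.percentile(L[k][:,0],[2,98]).round(3),"y",np.percentile(L[k][:,1],[2,98]).round(3))
E
python3 capchk.py
```

```text
top 353 face slopes deg [-0.58 -0.46] h mm 6.72 xspan [-0.007  0.043] y [-0.045  0.042]
side 243 face slopes deg [-0.55 -1.07] h mm 6.38 xspan [-0.042  0.042] y [-0.042  0.034]
```

Firm contact at h ≈ 11 mm matches the seated depth expected from the grasp. I'll do a small wiggle under light pressure to rule out a jam.

carry_out --steps '[[[0,0,0],[0.1,0,0],200],[[0,0,0],[0.1,0.1,0],200],[[0,0,0],[0.1,-0.1,0],200],[[0,0,0],[-0.05,0,0],200],[[0,0,0],[0.15,0,0],200],[[0,0,0],[0.08,0,0],200],[[0,0,0],[0.08,0,0],200],[[0,0,0],[0.08,0,0],200]]'

```text
clock: 17.7
tcp_pos: [0.5586, 0.176, 0.2039]
orientation: [0.259, 0.035, 0.965, -0.01]
wrist_force: [-17.3, -1.1, 19.4]
finger_gap: 0.0352
grip_force: 46.2
```

```bash
python3 -c "
from h import *
st(); hubpos(); s=env.get_state(); print(s['ft_torque'].round(2), go(C+.011*N,HUB))"; python3 capchk.py
```

```text
t 17.7 q [ 0.25 -0.01 -0.55  0.52 -0.16  0.28] tcp [0.5586 0.176  0.2039] F [-17.3  -1.1  19.4] gap 0.0352 grip 46.2
TCP in hub mm X,Y,h [ 0.09 -0.29 10.95] F X,Y,N [-5.2 -2.4 25.4]
turn [-0.07  0.1   0.08] shift cm [ 0.01  0.03 -0.  ]
[-0.52  1.79 -0.41] None
top 354 face slopes deg [-0.37 -0.3 ] h mm 6.74 xspan [-0.006  0.044] y [-0.044  0.042]
side 250 face slopes deg [-0.12  0.3 ] h mm 6.31 xspan [-0.042  0.041] y [-0.044  0.033]
```

Stable, square and flush. Release and let the catches spring out.

carry_out --steps '[[[0,0,0],[0,0,-0.1],130],[[0,0,0],[0,0,-0.15],110],[[0,0,0],[0,0,-0.2],90],[[0,0,0],[0,0,-0.2],60],[[0,0,0],[0,0,-0.2],20],[[0,0,0],[0,0,-0.2],0],[[0,0,0],[0,0,-0.2],0],[[0,0,0],[0,0,-0.2],0]]'

```text
clock: 18.8
tcp_pos: [0.5581, 0.1759, 0.2029]
orientation: [0.258, 0.035, 0.965, -0.01]
wrist_force: [-0.2, 0.1, 0.5]
finger_gap: 0.0854
grip_force: 0.0
```

```bash
python3 -c "
from h import *
st(); hubpos()"; python3 capchk.py
```

```text
t 18.8 q [ 0.25 -0.01 -0.55  0.52 -0.16  0.28] tcp [0.5581 0.1759 0.2029] F [-0.2  0.1  0.5] gap 0.0854 grip 0.0
TCP in hub mm X,Y,h [-0.86 -0.38 10.33] F X,Y,N [0.1 0.1 0.5]
top 367 face slopes deg [-0.8  -1.06] h mm 6.87 xspan [-0.022  0.044] y [-0.042  0.042]
side 230 face slopes deg [-0.6   0.07] h mm 6.24 xspan [-0.043  0.042] y [-0.042  0.031]
```

Now withdraw along the axle, well clear, then check the ear spread and cap height.

carry_out --steps '[[[0,0,0],[0,0,-1.0],0],[[0,0,0],[0,0,-3.0],0],[[0,0,0],[0,0,-6.0],0],[[0,0,0],[0,0,-10.0],0],[[0,0,0],[0,0,-14.0],0],[[0,0,0],[6,0,-16.0],0],[[0,0,0],[12,0,-16.0],0],[[0,0,0],[14,0,-16.0],0]]'

```text
clock: 19.9
tcp_pos: [0.3539, 0.1901, 0.2699]
orientation: [0.257, 0.034, 0.966, -0.011]
wrist_force: [-0.1, 0.9, 0.6]
finger_gap: 0.0855
grip_force: 0.0
```

```bash
python3 capchk.py; python3 - <<'E'
from h import *
st()
o=[]
for n in("top","side"):
    p,d=env.read_camera(n); D=cloud(n,d).reshape(-1,3)-C; L=np.c_[D@X,D@Y,D@N]; r=np.hypot(L[:,0],L[:,1])
    e=L[(r<.045)&(L[:,2]>.025)&(L[:,2]<.045)]
    print(n,len(e),"ears Y",np.percentile(e[:,1],[2,25,75,98]).round(4),"X",np.percentile(e[:,0],[2,98]).round(4),"top h",np.percentile(e[:,2],97).round(4))
    u,v=proj(n,C)[0].astype(int); o.append(cv2.resize(p[v-45:v+45,u-45:u+45],(400,400),interpolation=cv2.INTER_CUBIC))
cv2.imwrite("pics/s5.png",np.hstack(o)[...,::-1])
E
```

```text
top 548 face slopes deg [-0.09 -1.08] h mm 6.5 xspan [-0.042  0.043] y [-0.042  0.041]
side 249 face slopes deg [-0.32 -0.52] h mm 6.38 xspan [-0.041  0.041] y [-0.044  0.034]
t 20.0 q [ 0.49 -0.38 -0.65  0.85 -0.27  0.5 ] tcp [0.3557 0.1908 0.2711] F [ 1.   0.9 -0.3] gap 0.0853 grip 0.0
top 78 ears Y [-0.0292 -0.0267  0.0196  0.0226] X [-0.0155  0.0136] top h 0.0412
side 86 ears Y [-0.0327 -0.0279  0.019   0.0248] X [-0.0168  0.0115] top h 0.0403
```

View pics/s5.png

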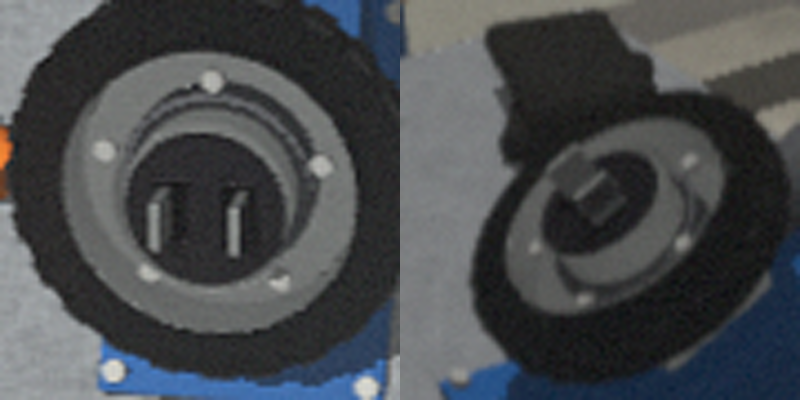

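The final view shows the cap seated flush in the hub mouth (left crop about (205,210)). The ears are back to about 52 mm over their outer faces, so both catches are out behind the lip. The robot is clear, so I hand in.

```bash
python3 -c "
from workcell import env
print(env.hand_in())"
```

```text
the job is handed in; nothing more can be done
None
```

The job is handed in at about 20 s: the socket stands upright in the tray's free half, and the eared cap sits flush in the hub with its ears sprung back to full width, so both catches should be behind the rim (inferred from ear spread and cap height, since the catches can't be seen).

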